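# Put the middle pastry ring away under the sliding lid

## Robot

A 6-joint arm with a two-finger parallel gripper is mounted at the origin on a cart in front of the work surface, level with it; the furniture and walls round the work are solid. World frame = base frame: x ahead of the robot, y to its left, z up, the work surface at z = 0. Lengths are in m, angles in rad, forces in N, time in s.
With the tool pointing down it reaches from about 0.3 to 0.775 m from the base axis. Payload 14.6 kg.
Tool frame: the origin (TCP) lies at the very end of the fingers, on their centre line; the grasp point (between the pads) lies 19 mm behind it (ctrl.hold_point_z is the distance from the TCP to the grasp point, in m); x points along the fingers, y is the direction in which the jaws open and shut, and the axes are right-handed (so a half turn about x gives the same grasp; the last joint's range is limited). The gripper opens to 94 mm and grips with 3 to 60 N. Pads are 16 mm wide; open, the fingers measure 119 mm over their backs; the gripper's body (75 mm by 177 mm) begins 78 mm behind the grasp point.
Start: joints at [1.067, 0.3, 1.521, -0, 1.321, -0.067], TCP at [0.233, 0.498, 0.171] pointing down, gripper open.
Joint ranges: [-3.03, 3.03], [-0.79, 2.21], [0.23, 2.52], [-1.04, 4.18], [0, 3.07], [-2.55, 2.55]. Speed limits (rad/s): [2.22, 2.22, 2.57, 3.14, 3.14, 3.14].

## Interface

Orientations are given as [roll, pitch, yaw] about the fixed x, y, z axes, in that order (R = Rz(yaw) Ry(pitch) Rx(roll)).
In Python, from station import get_obs, camera, ticket, ctrl gives the robot as it stands.
- The arm moves only by the tool step_arm, never from a script. Its argument "motion" is a list that holds one entry, the list of rows, each a list of 6 numbers: the shift along the tool's x, y, z in m, then the turn, a rotation vector about the tool's x, y, z in degrees. A call has 1 to 12 rows; each row shifts and turns the commanded pose from where the row before left it, along the tool's axes as they then stand; what a row does not reach is not made up. A row lasts 1/8 s, in which the tool goes at most 62.5 mm and 10.7 degrees, less where a joint would pass 70% of its speed; a pose out of reach is approached as far as the arm can. A call is refused whole if a number of a shift passes 0.0625 or a number of a turn 10.7, either way. A call with a gripper value outside its range is refused whole. "fingers" is the finger opening in m, from 0 to 0.094, set as the call begins (left out, the last holds). The fingers move at their own pace and stop on an object; "squeeze" is the grip in N (left out, the last holds). Time passes only in rows, so rows that do not move let the fingers close. It gives the time, the measured TCP pose, the force and the opening at its end, in the units of the state.
- get_obs(): the state, without advancing time (a new reading comes with each control period).
- camera(name): name is "scene" or "side" or "wrist"; returns a dict with "pixels" (400x640x3 uint8, red, green, blue), "fx", "fy", "cx", "cy" (pixels), "k1" (the pictures are not rectified: a ray, as slopes to the right and down, at radius r is drawn at 1 + k1 r^2 times it, then the intrinsics apply), "extrinsics" (4x4, takes a point from world to camera coordinates); the wrist camera has in their place "T_tool_cam" (4x4, takes a point from camera to tool coordinates, whose origin is the TCP and whose axes are the tool frame's). Camera axes: x right, y up, looking along -z (the intrinsics and any distortion apply to the point x, -y, -z); pixel columns grow to the right and rows downward; lengths in m; the calibration is good to about 2 mm. A picture is of the moment at which its call begins: read the wrist's pose just before it. There is no depth.
- ticket.hand_in(): hands the job in, once; it reports no verdict.
The state is a dict: "time_s": time; "qpos": joint angles; "joint_vel": joint speeds; "tau": joint torques, N m; "ee_pos": TCP position; "eef_rot": TCP orientation; "force": force on the tool from outside, world axes, zero at the start; "moment": the same for the moment, N m; "grip_width": finger opening in m.
Only numpy, scipy, OpenCV 4.12 (cv2) and the standard library are available. Lean on these libraries where they do the work, as an engineer would, in place of code of your own. Each camera call takes 0.05 s, during which the arm holds its last target.

## Task

Three pastry cutter rings are standing out on the worktop; put the middle-sized one away in the steel cutter box. The box's lid is held by a bump on each runner, so lift it by its handle over the bumps and slide it all the way open, stand the ring the same way up on the floor of the open well and let go of it, then bring the lid back over the bumps until it is fully shut and has dropped down in its place. Leave the other two rings where they stand.

Things in the scene. Friction and masses are not known exactly. Their poses are not given: they have to be found in the camera images.
- box: Low steel box fixed to the worktop, 140 (x) by 252 (y) by 76 mm high; origin at the centre of its underside, z up, y along its length. The +y half is an open well under the lid, the -y half has a fixed deck, top 40 mm up. Side cheeks with inturned lips (beyond 58 mm either side of the middle, top 76 mm up) run along both long sides and guide the lid; the end walls are 40 mm high.
- well_floor (a point): Centre of the well's floor, 4 mm above the worktop, at x = 0, y = +62 mm of the box; the ring belongs about here. Axes as the box's. The well is 120 mm long (box y) and 132 mm wide (box x), 108 mm between the runner ledges 40 mm up.
- handle (a point): Centre of the grip bar of the lid's handle: 90 mm long along the box's x, 14 mm thick and 14 mm high, on two posts 72 mm apart. It is 34 mm above the top of the lid's plate (130 x 124 x 4 mm). With the lid shut it is at x = 0, y = +45, z = +88 mm of the box. The lid keeps level and weighs about 0.35 kg; axes as the box's.
- lid_travel (a joint): How far the lid has slid towards the box's -y, m: 0 shut over the well, 0.120 at the open stop, over the deck. Bumps 8 mm high and 10 mm long on the runners hold its feet: between about 0.003 and 0.027 it can be only while lifted at least 8 mm, either way. Farther on it may ride down on the runners (about 1 N of friction) or be carried.
- lid_lift (a joint): How far the lid is lifted, m: 0 resting on the runners, 0.016 against the guide lips. It falls by its own weight. Shut and dropped, lid_lift reads about 0 and lid_travel 0 to 0.003.
- ring_mid: The middle-sized plain steel pastry ring, 62 mm across and 40 mm high, open at both ends, wall about 1 mm with a rolled rim on top, 60 g; loose. Origin at the centre of its underside, z up.
- ring_large: The largest such ring, 76 mm across and 40 mm high; stays where it is. Origin as above.
- ring_small: The smallest such ring, 49 mm across and 40 mm high; stays where it is. Origin as above.
Not all that is in view belongs to the job. Leave any orange or red look-alike of the ring_mid alone.

How it is judged:
By the outcome, as a careful person would: the job done as asked, in the order asked, and still so for the second after the job is handed in, with the robot touching nothing.
It also fails if it takes over 64 s, if anything falls off the work surface, if the arm or the gripper's body presses on something with over 40 N, if the wrist force passes 120 N, or if a joint passes its speed limit or range.

## Working session

There is one attempt and no reset: what is moved stays moved. The work goes in short steps, Python scripts to look and compute and a tool call to move; the robot and the scene stay as the last step left them, time stands still between calls to the robot, and variables do not carry over. Pictures are saved under pics/ and viewed, and the job is handed in when it is done.

Besides the shell and the picture viewer there is one more tool, called after ">>>" by a JSON object that holds its "method" and its "body", one argument or row to a line. step_arm: Moves the arm, as the interface text tells. Its arguments: {"type":"object","properties":{"motion":{"type":"array","items":{"type":"array","items":{"type":"array","items":{"type":"number"}}}},"fingers":{"type":"number"},"squeeze":{"type":"number"}},"required":["motion"]}

```bash
ls; mkdir -p pics
cat > h.py <<'E'
import numpy as np, cv2
from station import get_obs, camera, ticket, ctrl
from scipy.spatial.transform import Rotation as R
def Ttool(o):
    T=np.eye(4); T[:3,:3]=R.from_euler('xyz',o['eef_rot']).as_matrix(); T[:3,3]=o['ee_pos']; return T
def shot(name,fn):
    o=get_obs(); c=camera(name); cv2.imwrite('pics/'+fn+'.png',c['pixels'][:,:,::-1])
    if 'extrinsics' in c: E=np.array(c['extrinsics'])
    else: E=np.linalg.inv(Ttool(o)@np.array(c['T_tool_cam']))
    np.savez('pics/'+fn+'.npz',E=E,K=[c['fx'],c['fy'],c['cx'],c['cy'],c['k1']])
    return o
def load(fn):
    d=np.load('pics/'+fn+'.npz'); return d['E'],d['K']
def proj(fn,P):
    E,K=load(fn); P=np.atleast_2d(P); p=P@E[:3,:3].T+E[:3,3]
    s=np.c_[p[:,0]/-p[:,2],-p[:,1]/-p[:,2]]; r2=(s**2).sum(1,keepdims=True); s=s*(1+K[4]*r2)
    return s*K[:2]+K[2:4]
def unproj(fn,uv,z):
    E,K=load(fn); uv=np.atleast_2d(uv).astype(float); d=(uv-K[2:4])/K[:2]; s=d.copy()
    for _ in range(20): s=d/(1+K[4]*(s**2).sum(1,keepdims=True))
    ray=np.c_[s[:,0],-s[:,1],-np.ones(len(s))]@E[:3,:3]; C=-E[:3,:3].T@E[:3,3]
    return C+ray*((z-C[2])/ray[:,2])[:,None]
E
python3 - <<'E'
from h import *
for n in ['scene','side','wrist']: o=shot(n,n+'0')
print({k:np.round(v,4) for k,v in o.items()}, ctrl.hold_point_z)
E
```

```text
pics
{'time_s': np.float64(0.1), 'qpos': array([ 1.0674,  0.3004,  1.5215, -0.    ,  1.3207, -0.0666]), 'joint_vel': array([-0.001 , -0.0018, -0.0008,  0.0003, -0.0027,  0.0004]), 'tau': array([ 2.50000e-03, -5.32639e+01, -3.53284e+01,  7.10000e-02,
        2.34000e-02, -1.00000e-04]), 'ee_pos': array([0.2325, 0.4981, 0.1707]), 'eef_rot': array([-1.6192,  1.5698, -2.0559]), 'force': array([-0.2577,  0.5687,  0.2159]), 'moment': array([0.007 , 0.0173, 0.0803]), 'grip_width': np.float64(0.0939)} 0.0188
```

View pics/scene0.png

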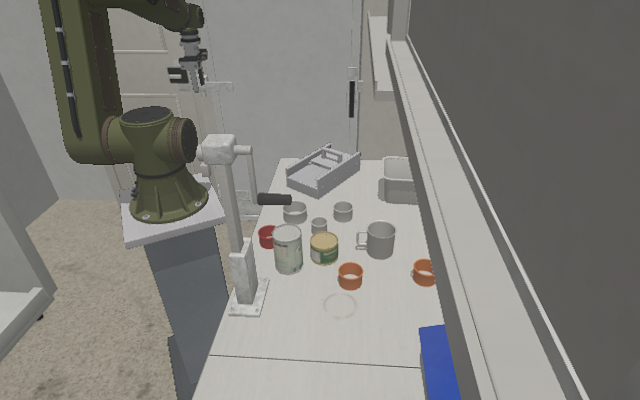

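View pics/side0.png

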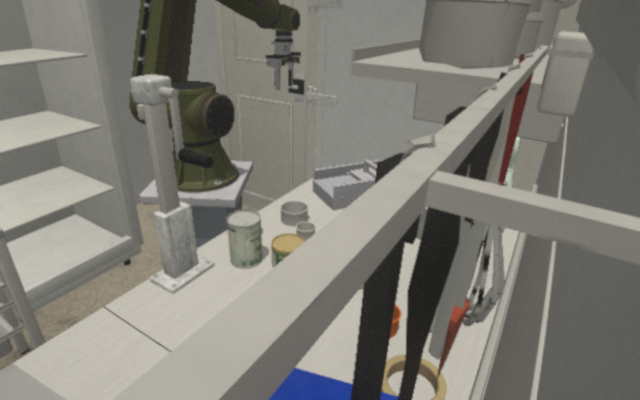

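View pics/wrist0.png

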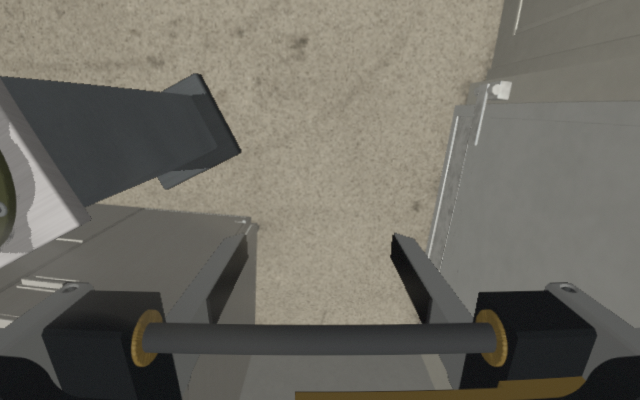

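Run:
```python
from h import *
im=cv2.imread('pics/scene0.png'); cv2.imwrite('pics/z.png',cv2.resize(im[140:300,220:440],None,fx=3.6,fy=3.6,interpolation=cv2.INTER_CUBIC))
E_,K=load('scene0'); print(-E_[:3,:3].T@E_[:3,3],K)
print(unproj('scene0',[[295,212],[319,226],[343,211],[323,170],[275,199],[250,298],[350,275],[288,250],[324,250],[380,240],[268,236],[400,190]],0.0).round(3))
print(unproj('scene0',[[275,199],[222,150]],0.2).round(3))
```

```text
[-0.00575487 -1.20965954  0.71288736] [3.95222157e+02 3.95222157e+02 3.20718212e+02 2.04777836e+02
 1.90865042e-02]
[[ 0.347 -0.242  0.   ]
 [ 0.383 -0.343  0.   ]
 [ 0.485 -0.305  0.   ]
 [ 0.544 -0.035  0.   ]
 [ 0.316 -0.142  0.   ]
 [ 0.113 -0.529  0.   ]
 [ 0.366 -0.567  0.   ]
 [ 0.26  -0.405  0.   ]
 [ 0.349 -0.449 -0.   ]
 [ 0.511 -0.481  0.   ]
 [ 0.23  -0.32   0.   ]
 [ 0.717 -0.281  0.   ]]
[[ 0.226 -0.441  0.2  ]
 [ 0.176 -0.117  0.2  ]]
```

View pics/z.png

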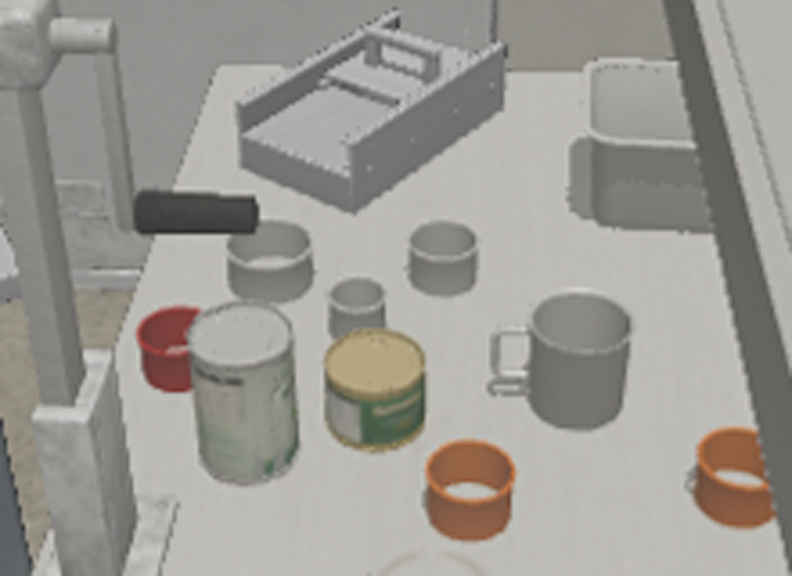

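Run:
```python
from h import *
from scipy.optimize import least_squares
z=np.array([[240,103],[240,167],[350,143],[355,212],[503,45],[503,107],[397,12]],float)
uv=np.array([220,140])+(z+.5)/3.6-.5
M=np.array([[-70,-126,76],[-70,-126,0],[70,-126,76],[70,-126,0],[70,126,76],[70,126,0],[-70,126,76]])/1e3
def W(p,M): 
    c,s=np.cos(p[2]),np.sin(p[2]); return np.c_[p[0]+c*M[:,0]-s*M[:,1],p[1]+s*M[:,0]+c*M[:,1],M[:,2]]
r=least_squares(lambda p:(proj('scene0',W(p,M))-uv).ravel(),[0.54,-.04,-.7],loss='soft_l1')
print(r.x,np.degrees(r.x[2]),r.fun.reshape(-1,2).round(1))
print('handle',W(r.x,np.array([[0,.045,.088],[0,.062,.004]])))
o=get_obs();print(Ttool(o)[:3,:3].round(3))
# rings by rim centres
zz=np.array([[270,240],[357,296],[443,240]]);print(unproj('scene0',np.array([220,140])+zz/3.6,0.04).round(4))
zz=np.array([[227,240],[313,240],[328,296],[385,296],[409,240],[477,240]]);print(np.linalg.norm(np.diff(unproj('scene0',np.array([220,140])+zz/3.6,0.04)[:,:2].reshape(3,2,2),axis=1),axis=2))
c=camera('wrist');print(np.array(c['T_tool_cam']).round(3),c['fx'],c['k1'])
```

```text
[ 0.52264119 -0.08912136 -1.10005104] -63.02828197037341 [[-1.4 -1. ]
 [ 0.1  0.5]
 [ 0.5  0.2]
 [-0.3  0.9]
 [ 1.1 -1. ]
 [ 0.3  0.3]
 [-0.5 -1.4]]
handle [[ 0.56274656 -0.06871158  0.088     ]
 [ 0.57789748 -0.06100122  0.004     ]]
[[-0.     0.423  0.906]
 [-0.001  0.906 -0.423]
 [-1.    -0.001 -0.   ]]
[[ 0.3377 -0.27    0.04  ]
 [ 0.3697 -0.3753  0.04  ]
 [ 0.4681 -0.3357  0.04  ]]
[[0.07289238]
 [0.04548023]
 [0.05719729]]
[[-0.     0.29  -0.957 -0.214]
 [ 1.    -0.001 -0.001  0.   ]
 [-0.001 -0.957 -0.29  -0.085]
 [ 0.     0.     0.     1.   ]] 300.90205306411434 -0.05224166835921041
```

>>> {"method": "step_arm", "body": {
  "motion": [
    [[-0.011,-0.038,0.042,0,0,0],[-0.011,-0.038,0.042,0,0,0],[-0.011,-0.038,0.042,0,0,0],[-0.011,-0.038,0.042,0,0,0],[-0.011,-0.038,0.042,0,0,0],[-0.011,-0.038,0.042,0,0,0],[-0.011,-0.038,0.042,0,0,0],[-0.011,-0.038,0.042,0,0,0],[-0.011,-0.038,0.042,0,0,0],[-0.011,-0.038,0.042,0,0,0],[-0.011,-0.038,0.042,0,0,0],[-0.011,-0.038,0.042,0,0,0]]
  ]
}}

```text
time_s: 1.7
ee_pos: [0.4968, -0.13, 0.3035]
eef_rot: [0.819, 1.571, 0.382]
force: [0.4, 1.1, 0.4]
grip_width: 0.0941
```

>>> {"method": "step_arm", "body": {
  "motion": [
    [[0,0,0,9.5,0,0],[0,0,0,9.5,0,0],[0,0,0,9.5,0,0],[0,0,0,9.5,0,0],[0,0,0,0,0,0],[0,0,0,0,0,0]]
  ]
}}

```text
time_s: 2.45
ee_pos: [0.4964, -0.128, 0.3031]
eef_rot: [-2.125, 1.571, 3.062]
force: [-0.8, -0.4, -0.2]
grip_width: 0.0939
```

Run:
```python
from h import *
o=shot('wrist','w1'); print({k:np.round(v,4) for k,v in o.items()}); print(Ttool(o).round(3))
```

```text
{'time_s': np.float64(2.45), 'qpos': array([-0.3238,  0.1496,  1.4028, -0.    ,  1.5893, -0.7984]), 'joint_vel': array([ 0.0012,  0.0009, -0.0011, -0.0003, -0.0014,  0.0125]), 'tau': array([-8.00000e-03, -4.63112e+01, -3.72985e+01,  4.04000e-02,
        6.49000e-02,  9.06000e-02]), 'ee_pos': array([ 0.4964, -0.128 ,  0.3031]), 'eef_rot': array([-2.1252,  1.5707,  3.0617]), 'force': array([-0.7632, -0.3988, -0.1991]), 'moment': array([-0.0509,  0.0834, -0.0163]), 'grip_width': np.float64(0.0939)}
[[-0.     0.89   0.457  0.496]
 [ 0.     0.457 -0.89  -0.128]
 [-1.    -0.    -0.     0.303]
 [ 0.     0.     0.     1.   ]]
```

View pics/w1.png

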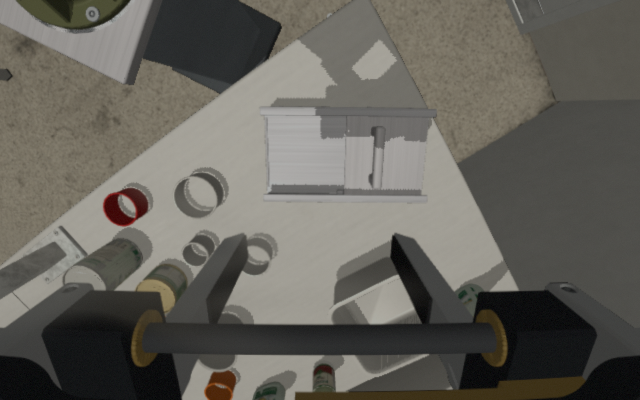

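Run:
```python
from h import *
im=cv2.imread('pics/w1.png'); cv2.imwrite('pics/z1.png',cv2.resize(im[90:290,170:450],None,fx=2.8,fy=2.8,interpolation=cv2.INTER_CUBIC))
```

```text
(no output)
```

View pics/z1.png

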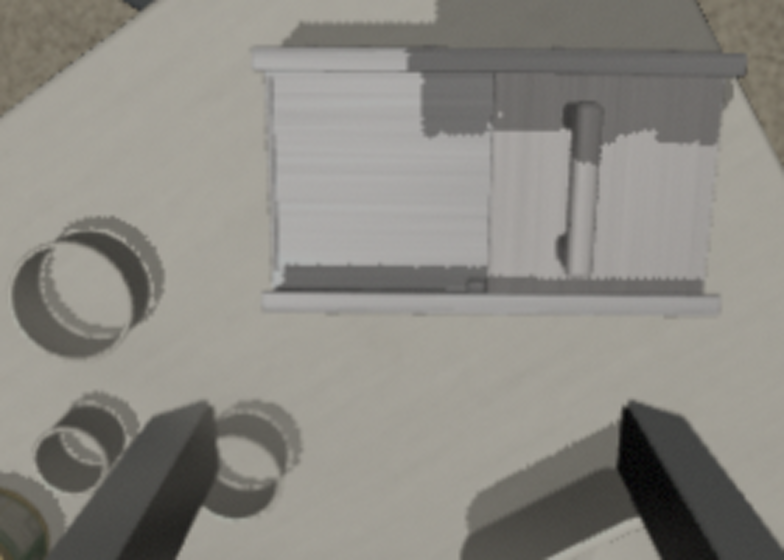

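```bash
cat >> h.py <<'E'
from scipy.optimize import least_squares
def W(p,M):
    M=np.atleast_2d(M); c,s=np.cos(p[2]),np.sin(p[2]); return np.c_[p[0]+c*M[:,0]-s*M[:,1],p[1]+s*M[:,0]+c*M[:,1],M[:,2]]
def ringfit(fn,uv,z,r):
    P=unproj(fn,uv,z)[:,:2]
    f=least_squares(lambda q:np.hypot(*(P-q[:2]).T)-q[2],[*P.mean(0),r]); return f.x,np.abs(f.fun).max()
E
python3 - <<'E'
from h import *
Z=lambda z:np.array([170,90])+(np.array(z,float)+.5)/2.8-.5
uv=Z([[251,46],[746,53],[262,312],[719,314]])
M=np.array([[-70,-126,76],[-70,126,76],[70,-126,76],[70,126,76]])/1e3
r=least_squares(lambda p:(proj('w1',W(p,M))-uv).ravel(),[0.52,-.09,-1.1]);p=r.x
print(p,np.degrees(p[2]),r.fun.reshape(-1,2).round(1))
H=W(p,[[-.045,.045,.095],[.045,.045,.095],[0,.045,.095]]);print('handle',H)
print((proj('w1',H)-[170,90])*2.8, 'meas bar ends 588,103 ; 580,275')
print(unproj('w1',Z([[587,101],[580,276]]),.093))
print('well',W(p,[0,.062,.004]))
# rings: rim points
print('mid', ringfit('w1',Z([[277,489],[260,508],[238,516],[214,510]]),.04,.031))
print('large',ringfit('w1',Z([[12,296],[72,240],[134,298],[72,357],[30,255],[116,340],[116,257],[30,340]]),.04,.038))
print('small',ringfit('w1',Z([[36,458],[73,425],[108,460],[73,491]]),.04,.0245))
E
```

```text
[ 0.52346276 -0.09057584 -1.10318737] -63.207980287935094 [[-0.6 -0. ]
 [ 0.7 -0.5]
 [-0.2  0.2]
 [ 0.1  0.6]]
handle [[ 0.54334805 -0.03012276  0.095     ]
 [ 0.58391584 -0.11046114  0.095     ]
 [ 0.56363194 -0.07029195  0.095     ]]
[[592.93941086 100.37369996]
 [581.67775469 278.39575179]
 [587.24713265 191.89580142]] meas bar ends 588,103 ; 580,275
[[ 0.54069416 -0.03146635  0.093     ]
 [ 0.582419   -0.10982578  0.093     ]]
well [[ 0.57880697 -0.06262915  0.004     ]]
mid (array([ 0.46881971, -0.32881465,  0.02914224]), np.float64(0.0005683949218171294))
large (array([ 0.33767067, -0.26705567,  0.03671979]), np.float64(0.002123685052543532))
small (array([ 0.37355659, -0.36583761,  0.02318387]), np.float64(7.780339756808738e-05))
```

>>> {"method": "step_arm", "body": {
  "motion": [
    [[0.025,0.043,-0.0105,0.4,0,0],[0.038,0.043,-0.0105,0,0,0],[0.04,0,0,0,0,0],[0.03,0,0,0,0,0],[0.02,0,0,0,0,0],[0,0,0,0,0,0],[0,0,0,0,0,0]]
  ],
  "fingers": 0.05
}}

```text
time_s: 3.38
ee_pos: [0.5642, -0.0706, 0.1512]
eef_rot: [0.922, 1.57, -0.184]
force: [0.9, -0.7, 0.9]
grip_width: 0.0501
```

Run:
```python
from h import *
o=shot('wrist','w2'); print(Ttool(o).round(4),o['grip_width'])
p=[0.52346,-.09058,-1.10319]
print(proj('w2',W(p,[[-.045,.045,.095],[.045,.045,.095],[0,.045,.095]])))
```

```text
[[ 1.200e-03  8.940e-01  4.482e-01  5.642e-01]
 [-2.000e-04  4.482e-01 -8.940e-01 -7.060e-02]
 [-1.000e+00  1.000e-03  8.000e-04  1.512e-01]
 [ 0.000e+00  0.000e+00  0.000e+00  1.000e+00]] 0.05014139865654395
[[318.00180886 156.58272191]
 [318.27316447 247.84258684]
 [318.14293007 204.32150729]]
```

View pics/w2.png

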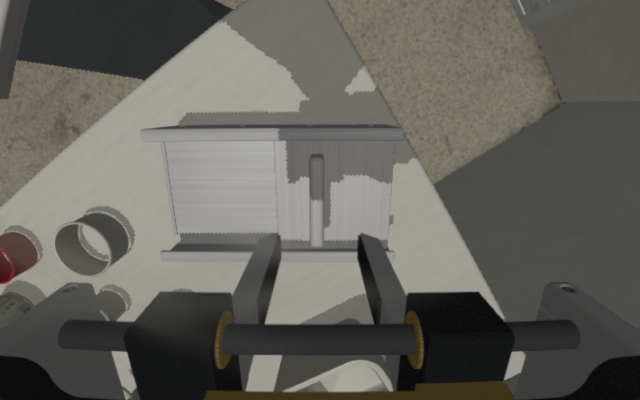

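>>> {"method": "step_arm", "body": {
  "motion": [
    [[0.04,0,0,0,0,0],[0.03,0,0,0,0,0],[0.011,0,0,0,0,0],[0,0,0,0,0,0]]
  ]
}}

```text
time_s: 3.92
ee_pos: [0.5641, -0.0706, 0.0698]
eef_rot: [0.823, 1.57, -0.283]
force: [0.3, -0.3, 1.2]
grip_width: 0.0499
```

>>> {"method": "step_arm", "body": {
  "motion": [
    [[0,0,0,0,0,0],[0,0,0,0,0,0],[0,0,0,0,0,0],[0,0,0,0,0,0],[0,0,0,0,0,0]]
  ],
  "fingers": 0.0,
  "squeeze": 20
}}

```text
time_s: 4.55
ee_pos: [0.5638, -0.0706, 0.0692]
eef_rot: [0.982, 1.571, -0.125]
force: [-0.6, 1.4, -0.1]
grip_width: 0.0037
```

Run:
```python
from h import *
o=shot('wrist','w3'); print(Ttool(o).round(4),o['grip_width'])
shot('scene','s3'); im=cv2.imread('pics/s3.png'); cv2.imwrite('pics/z3.png',cv2.resize(im[100:240,240:400],None,fx=4,fy=4,interpolation=cv2.INTER_CUBIC))
print(get_obs()['grip_width'])
```

```text
[[ 0.      0.8944  0.4473  0.5638]
 [-0.      0.4473 -0.8944 -0.0706]
 [-1.      0.      0.      0.0692]
 [ 0.      0.      0.      1.    ]] 0.003659441446471028
7.287578360292714e-05
```

View pics/w3.png

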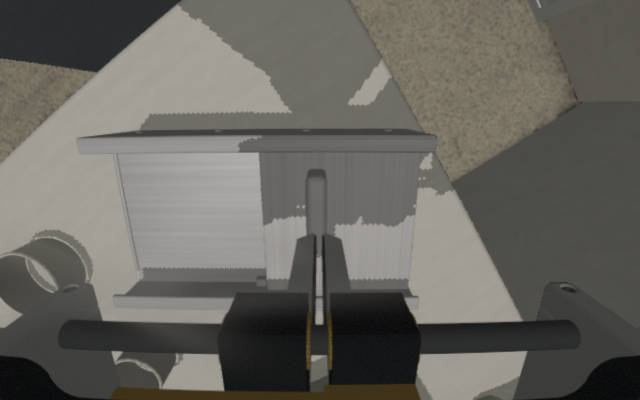

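View pics/z3.png

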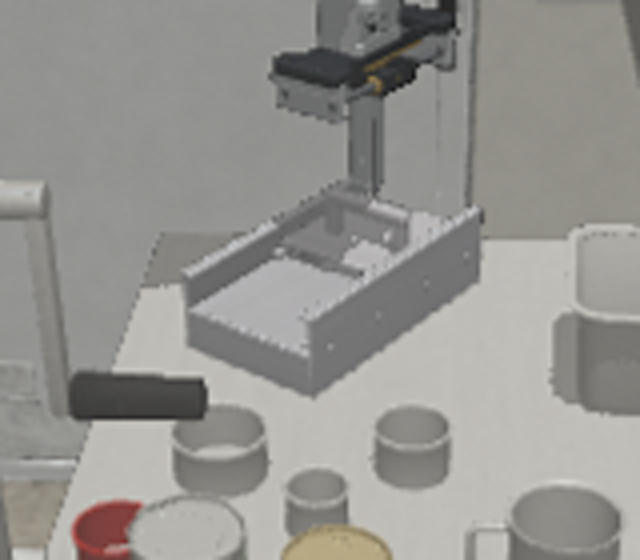

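Run:
```python
from h import *
t=[0.5638,-.0706,.0692]; p=[0.52346,-.09058,-1.10319]
H=W(p,[[-.045,.045,.095],[.045,.045,.095],[0,.045,.095]])
for z in (0.069,.1,.12): 
  q=[t[0],t[1],z]; print(z,(proj('s3',q)-[240,100])*4,proj('w3',q))
print((proj('s3',H)-[240,100])*4,proj('w3',H))
C=W(p,np.array([[-70,-126,76],[-70,126,76],[70,-126,76],[70,126,76],[70,126,0],[70,-126,0]])/1e3)
print((proj('s3',C)-[240,100])*4,proj('w3',C))
```

```text
0.069 [[368.28295649 224.61461997]] [[318.51682965 227.0711861 ]]
0.1 [[368.22547427 193.07491801]] [[318.48792405 244.35459545]]
0.12 [[368.18799845 172.30499007]] [[318.46437114 258.4780334 ]]
[[327.79496561 185.21710153]
 [409.38172582 211.45320187]
 [367.90881433 198.11992982]] [[318.22648852 175.96447934]
 [318.68224725 297.37192026]
 [318.4686642  240.76320071]]
[[180.86384026 269.39665154]
 [359.62465028 166.75098104]
 [310.71025078 318.70941843]
 [483.71978783 205.17355293]
 [480.51252749 279.2586741 ]
 [312.73621498 398.32423784]] [[ 74.75718888 137.13261046]
 [436.99835088 134.02424947]
 [114.38679625 307.57670042]
 [417.67437562 308.91078996]
 [395.43351643 263.87868671]
 [158.92930917 263.82008044]]
```

```bash
python3 - <<'E'
from h import *
c=camera('wrist');T=np.linalg.inv(np.array(c['T_tool_cam']))
def pr(P):
    p=T[:3,:3]@P+T[:3,3]; s=np.array([p[0]/-p[2],p[1]/p[2]]);r=s@s
    return s*(1+c['k1']*r)*[c['fx'],c['fy']]+[c['cx'],c['cy']]
for x in (0,-.01,-.02,-.03): print(x,[pr(np.array([x,y,z])).round(0) for y in (.025,.047) for z in (0,-.008)])
E
for i in z1 ; do :; done
python3 - <<'E'
import cv2
im=cv2.imread('pics/w3.png'); cv2.imwrite('pics/z4.png',cv2.resize(im[150:350,230:410],None,fx=3.5,fy=3.5,interpolation=cv2.INTER_CUBIC))
E
```

```text
0 [array([351., 227.]), array([352., 217.]), array([380., 227.]), array([381., 217.])]
-0.01 [array([353., 232.]), array([353., 222.]), array([383., 232.]), array([383., 222.])]
-0.02 [array([354., 238.]), array([355., 227.]), array([385., 238.]), array([386., 227.])]
-0.03 [array([356., 244.]), array([356., 233.]), array([389., 244.]), array([389., 233.])]
```

View pics/z4.png

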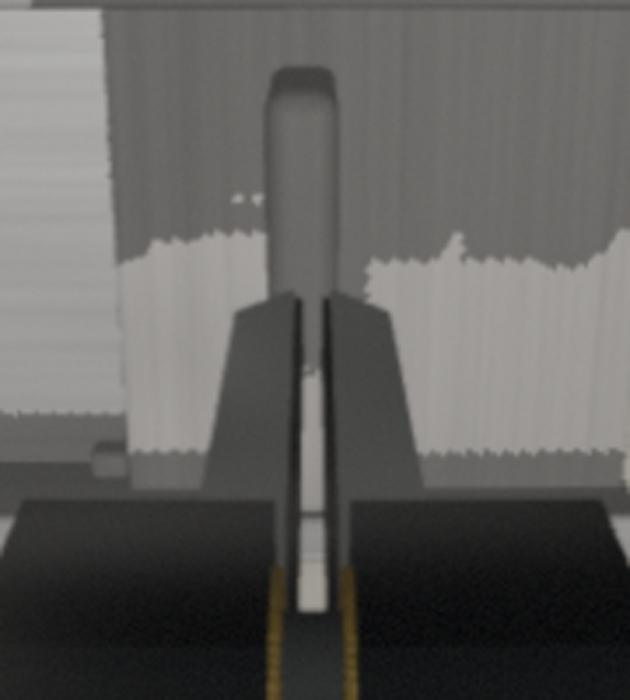

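>>> {"method": "step_arm", "body": {
  "motion": [
    [[0,0,0,0,0,0],[0,0,0,0,0,0],[0,0,0,0,0,0],[0,0,0,0,0,0],[0.005,0,0,0,0,0],[0.005,0,0,0,0,0],[0,0,0,0,0,0]]
  ],
  "fingers": 0.05
}}

```text
time_s: 5.58
ee_pos: [0.5634, -0.0705, 0.0585]
eef_rot: [-2.212, 1.57, 2.964]
force: [-0.2, 0.5, -0.2]
grip_width: 0.0498
```

Run:
```python
from h import *
o=shot('scene','s4'); im=cv2.imread('pics/s4.png'); cv2.imwrite('pics/z4.png',cv2.resize(im[120:200,280:380],None,fx=7,fy=7,interpolation=cv2.INTER_CUBIC))
T=Ttool(o);print(T[:3,3])
for y in (-.025,.025):
  for x in (0,-.03): print(x,y,(proj('s4',(T@[x,y,0,1])[:3])-[280,120])*7)
```

```text
[ 0.56344997 -0.07050163  0.05852039]
0 -0.025 [[334.31775496 289.74852831]]
-0.03 -0.025 [[333.91205369 236.39968667]]
0 0.025 [[392.68766432 253.64507777]]
-0.03 0.025 [[392.98271239 201.07666143]]
```

View pics/z4.png

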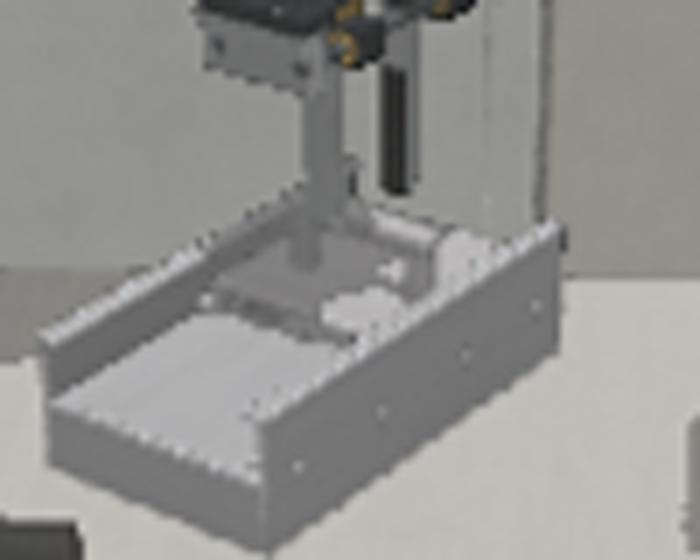

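The fingertips appear about 30 mm short of the reported TCP: the near finger ends at (325,228) in the zoom where (334,290) was predicted. The wrist view agrees, and the jaws shut on nothing, so I'm going by the pictures and lowering further.

>>> {"method": "step_arm", "body": {
  "motion": [
    [[0.008,0,0,0,0,0],[0.008,0,0,0,0,0],[0,0,0,0,0,0]]
  ]
}}

```text
time_s: 6.0
ee_pos: [0.5633, -0.0705, 0.0422]
eef_rot: [-2.208, 1.569, 2.968]
force: [0.8, -0.6, 0.3]
grip_width: 0.0498
```

>>> {"method": "step_arm", "body": {
  "motion": [
    [[0,0,0,0,0,0],[0,0,0,0,0,0],[0,0,0,0,0,0],[0,0,0,0,0,0],[0,0,0,0,0,0]]
  ],
  "fingers": 0.0,
  "squeeze": 20
}}

```text
time_s: 6.62
ee_pos: [0.5636, -0.0706, 0.0432]
eef_rot: [-1.567, 1.57, -2.674]
force: [-2.4, -0.4, 1.7]
grip_width: 0.0142
```

Run:
```python
from h import *
o=shot('scene','s5'); im=cv2.imread('pics/s5.png'); cv2.imwrite('pics/z4.png',cv2.resize(im[120:200,280:380],None,fx=7,fy=7,interpolation=cv2.INTER_CUBIC))
print(get_obs()['grip_width'])
```

```text
0.01365361573706687
```

View pics/z4.png

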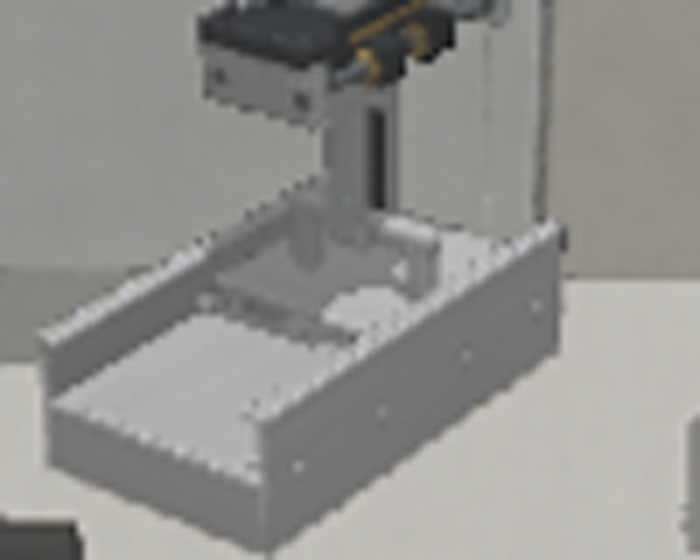

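>>> {"method": "step_arm", "body": {
  "motion": [
    [[-0.006,0,0,0,0,0],[-0.006,0,0,0,0,0],[0,0,0,0,0,0],[0,0,0,0,0,0]]
  ]
}}

```text
time_s: 7.18
ee_pos: [0.5636, -0.0706, 0.055]
eef_rot: [-1.662, 1.571, -2.769]
force: [-2.1, -1.6, -3.2]
grip_width: 0.0139
```

>>> {"method": "step_arm", "body": {
  "motion": [
    [[0,-0.01,0,0,0,0],[0,-0.015,0,0,0,0],[0,-0.015,0,0,0,0],[0,-0.02,0,0,0,0],[0,-0.02,0,0,0,0],[0,-0.02,0,0,0,0],[0,-0.015,0,0,0,0],[0,0,0,0,0,0],[0,0,0,0,0,0]]
  ]
}}

```text
time_s: 8.3
ee_pos: [0.4608, -0.1223, 0.0553]
eef_rot: [0.009, 1.57, -1.099]
force: [2.2, -4.8, -2.5]
grip_width: 0.0137
```

>>> {"method": "step_arm", "body": {
  "motion": [
    [[0,-0.003,0,0,0,0],[0,-0.002,0,0,0,0],[0.006,0,0,0,0,0],[0.006,0,0,0,0,0],[0,0,0,0,0,0],[0,0,0,0,0,0]]
  ]
}}

```text
time_s: 9.05
ee_pos: [0.4567, -0.1243, 0.0429]
eef_rot: [0.502, 1.57, -0.604]
force: [2.8, -4.5, -3.1]
grip_width: 0.0139
```

Run:
```python
from h import *
o=shot('wrist','w6'); print(Ttool(o).round(4),o['force'])
```

```text
[[ 4.000e-04  8.942e-01  4.476e-01  4.567e-01]
 [-2.000e-04  4.476e-01 -8.942e-01 -1.243e-01]
 [-1.000e+00  2.000e-04  4.000e-04  4.290e-02]
 [ 0.000e+00  0.000e+00  0.000e+00  1.000e+00]] [ 2.82881438 -4.45889649 -3.07128005]
```

View pics/w6.png

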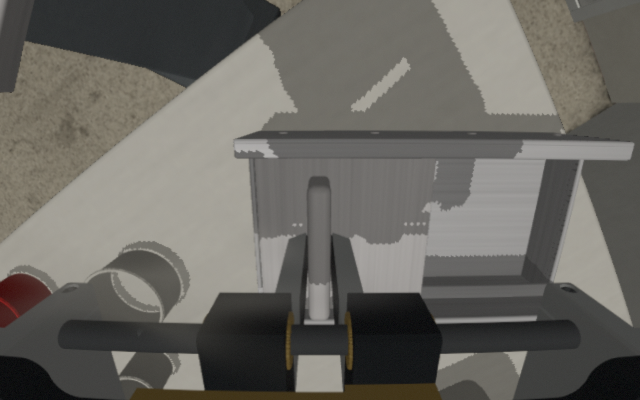

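>>> {"method": "step_arm", "body": {
  "motion": [
    [[0,0,0,0,0,0],[0,0,0,0,0,0],[0,0,0,0,0,0]]
  ],
  "fingers": 0.05
}}

```text
time_s: 9.48
ee_pos: [0.4563, -0.124, 0.0431]
eef_rot: [-2.785, 1.57, 2.391]
force: [0.4, -0.3, -0.3]
grip_width: 0.0402
```

>>> {"method": "step_arm", "body": {
  "motion": [
    [[-0.02,0,0,0,0,0],[-0.05,0,0,0,0,0],[-0.06,0,0,0,0,0],[0,-0.02,0.047,0,0,0],[0,-0.02,0.047,0,0,0],[0,-0.02,0.047,0,0,0],[0,-0.02,0.047,0,0,0],[0,0,0,0,0,0],[0,0,0,0,0,0],[0,0,0,0,0,0]]
  ],
  "fingers": 0.094
}}

```text
time_s: 10.72
ee_pos: [0.4692, -0.3271, 0.1734]
eef_rot: [1.155, 1.571, 0.049]
force: [0.0, -0.3, 0.1]
grip_width: 0.0939
```

Run:
```python
from h import *
o=shot('wrist','w7'); print(Ttool(o).round(4),o['force'])
im=cv2.imread('pics/w7.png'); cv2.imwrite('pics/z7.png',cv2.resize(im[150:290,230:410],None,fx=4,fy=4,interpolation=cv2.INTER_CUBIC))
```

```text
[[ 2.000e-04  8.938e-01  4.484e-01  4.692e-01]
 [ 0.000e+00  4.484e-01 -8.938e-01 -3.271e-01]
 [-1.000e+00  2.000e-04  1.000e-04  1.734e-01]
 [ 0.000e+00  0.000e+00  0.000e+00  1.000e+00]] [ 0.02410366 -0.30722024  0.13886448]
```

View pics/w7.png

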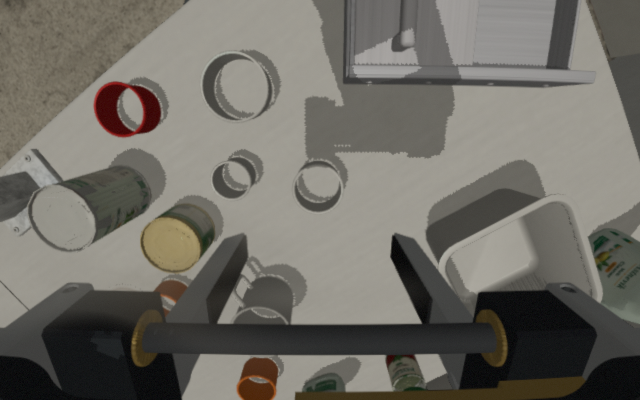

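View pics/z7.png

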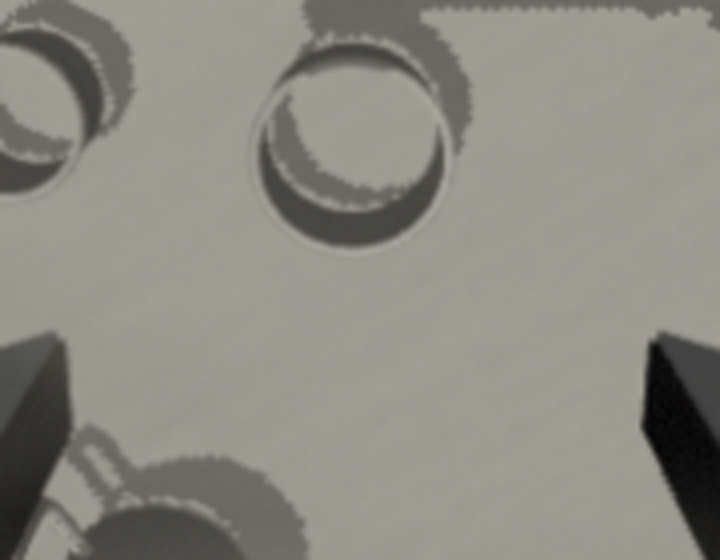

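Run:
```python
from h import *
Z=lambda z:np.array([230,150])+(np.array(z,float)+.5)/4-.5
c,e=ringfit('w7',Z([[249,150],[454,150],[351,254],[351,44],[278,224],[425,224]]),.039,.031);print(c,e)
c2,e2=ringfit('w7',Z([[249,150],[454,150],[351,254]]),.039,.031);print(c2,e2)
T=Ttool(get_obs());d=np.r_[c[:2],0]-np.r_[T[:2,3],0];print('dy,dz',d@T[:3,1],d@T[:3,2])
print(unproj('w7',[[240,318],[293,318],[250,265],[268,280]],.08))
# mug rim in scene0
print(unproj('scene0',np.array([220,140])+np.array([[530,318],[630,318],[580,292],[492,335]])/3.6,.08))
```

```text
[ 0.46944414 -0.33043149  0.03153853] 0.0009486000756904721
[ 0.47011991 -0.33175299  0.03066869] 1.8461701889460613e-09
dy,dz -0.001304098637939785 0.0030229436760974677
[[ 0.4536943  -0.51078904  0.08      ]
 [ 0.51161093 -0.48107061  0.08      ]
 [ 0.43665197 -0.43749977  0.08      ]
 [ 0.46301632 -0.44611567  0.08      ]]
[[ 0.44901702 -0.50616324  0.08      ]
 [ 0.51403809 -0.53866123  0.08      ]
 [ 0.498915   -0.49518982  0.08      ]
 [ 0.41424397 -0.51135224  0.08      ]]
```

>>> {"method": "step_arm", "body": {
  "motion": [
    [[0.055,-0.0013,0.0035,0,0,0],[0.055,0,0,0,0,0],[0.04,0,0,0,0,0],[0.015,0,0,0,0,0],[0.01,0,0,0,0,0],[0,0,0,0,0,0]]
  ]
}}

```text
time_s: 11.52
ee_pos: [0.4698, -0.332, -0.0011]
eef_rot: [0.399, 1.57, -0.708]
force: [-0.1, 0.5, -0.5]
grip_width: 0.0937
```

Run:
```python
from h import *
o=shot('wrist','w8'); o=shot('scene','s8'); print(Ttool(o)[:3,3].round(4),o['force'])
im=cv2.imread('pics/s8.png'); im2=cv2.imread('pics/w8.png')
cv2.imwrite('pics/z8.png',np.vstack([cv2.resize(im[180:250,280:400],(720,420),interpolation=cv2.INTER_CUBIC)]))
```

```text
[ 0.47   -0.3322 -0.0007] [ 0.26374431 -0.27891123  0.1979735 ]
```

View pics/z8.png

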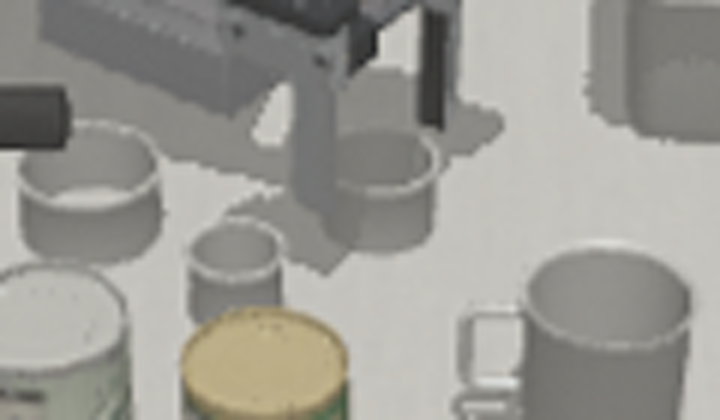

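View pics/w8.png

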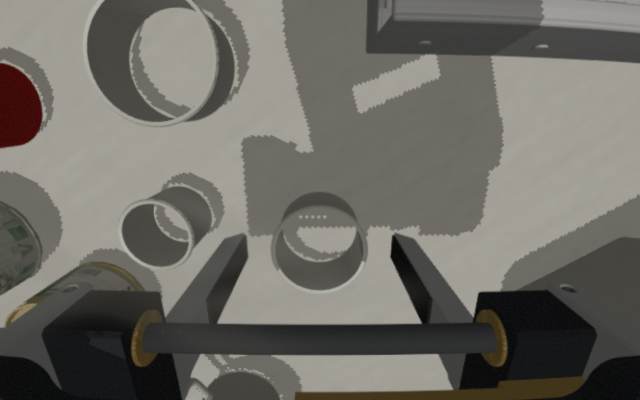

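>>> {"method": "step_arm", "body": {
  "motion": [
    [[0.009,0,0,0,0,0],[0.008,0,0,0,0,0],[0,0,0,0,0,0],[0,0,0,0,0,0]]
  ]
}}

```text
time_s: 12.12
ee_pos: [0.4694, -0.3319, -0.0188]
eef_rot: [-1.823, 1.571, -2.93]
force: [-0.2, 0.5, -0.4]
grip_width: 0.0944
```

>>> {"method": "step_arm", "body": {
  "motion": [
    [[0,0,0,0,0,0],[0,0,0,0,0,0],[0,0,0,0,0,0],[0,0,0,0,0,0],[0,0,0,0,0,0]]
  ],
  "fingers": 0.05,
  "squeeze": 12
}}

```text
time_s: 12.75
ee_pos: [0.4694, -0.3319, -0.0188]
eef_rot: [0.269, 1.571, -0.839]
force: [0.6, 0.9, 0.5]
grip_width: 0.0606
```

>>> {"method": "step_arm", "body": {
  "motion": [
    [[-0.03,0,0,0,0,0],[-0.05,0,0,0,0,0],[-0.05,0,0,0,0,0],[0,0,0,0,0,0],[0,0,0,0,0,0]]
  ]
}}

```text
time_s: 13.38
ee_pos: [0.469, -0.3316, 0.1102]
eef_rot: [-2.712, 1.57, 2.464]
force: [1.2, -0.4, -1.6]
grip_width: 0.0609
```

Run:
```python
from h import *
o=shot('wrist','w9'); o=shot('scene','s9'); T=Ttool(o);print(T.round(4),o['force'],o['grip_width'])
p=[0.52346,-.09058,-1.10319]
d=W(p,[0,.062,.004])[0]-T[:3,3];print('dy,dz',d@T[:3,1],d@T[:3,2])
im=cv2.imread('pics/s9.png'); im2=cv2.imread('pics/w9.png')
cv2.imwrite('pics/z9.png',np.hstack([cv2.resize(im[130:250,270:390],(400,400),interpolation=cv2.INTER_CUBIC),cv2.resize(im2[150:310,240:400],(400,400))]))
```

```text
[[-1.800e-03  8.944e-01  4.473e-01  4.688e-01]
 [ 1.500e-03  4.473e-01 -8.944e-01 -3.314e-01]
 [-1.000e+00 -9.000e-04 -2.100e-03  1.096e-01]
 [ 0.000e+00  0.000e+00  0.000e+00  1.000e+00]] [ 0.7238416  -0.17790696 -0.76065965] 0.06097868918041631
dy,dz 0.21869114145915233 -0.190966460164669
```

View pics/z9.png

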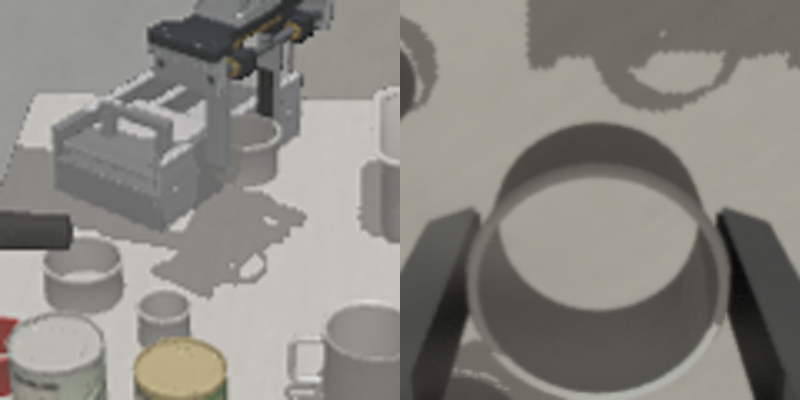

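>>> {"method": "step_arm", "body": {
  "motion": [
    [[0,0.02,-0.018,0,0,0],[0,0.04,-0.034,0,0,0],[0,0.04,-0.035,0,0,0],[0,0.04,-0.035,0,0,0],[0,0.04,-0.035,0,0,0],[0,0.026,-0.023,0,0,0],[0,0.013,-0.011,0,0,0],[0,0,0,0,0,0],[0,0,0,0,0,0],[0,0,0,0,0,0]]
  ]
}}

```text
time_s: 14.72
ee_pos: [0.5796, -0.0642, 0.1111]
eef_rot: [-0.722, 1.571, -1.83]
force: [0.2, 0.3, -0.4]
grip_width: 0.0606
```

Run:
```python
from h import *
o=shot('wrist','w10'); o=shot('scene','s10'); T=Ttool(o);print(T.round(4),o['force'],o['grip_width'])
p=[0.52346,-.09058,-1.10319]
d=W(p,[0,.062,.004])[0]-T[:3,3];print('dy,dz',d@T[:3,1],d@T[:3,2])
```

```text
[[-0.000e+00  8.949e-01  4.462e-01  5.796e-01]
 [-1.000e-04  4.462e-01 -8.949e-01 -6.400e-02]
 [-1.000e+00 -1.000e-04  0.000e+00  1.112e-01]
 [ 0.000e+00  0.000e+00  0.000e+00  1.000e+00]] [ 0.57985094 -0.6424149  -0.9605709 ] 0.06088062972167759
dy,dz -4.704367187353881e-05 -0.0016065257682076094
```

View pics/w10.png

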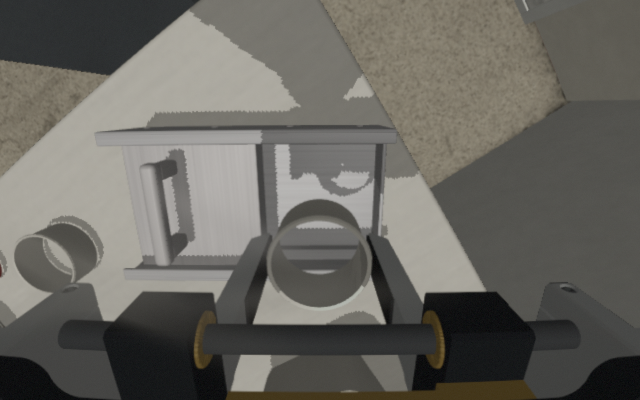

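>>> {"method": "step_arm", "body": {
  "motion": [
    [[0.03,0,-0.0015,0,0,0],[0.04,0,0,0,0,0],[0.03,0,0,0,0,0],[0.015,0,0,0,0,0],[0.006,0,0,0,0,0],[0,0,0,0,0,0],[0,0,0,0,0,0]]
  ]
}}

```text
time_s: 15.7
ee_pos: [0.5798, -0.0618, -0.0088]
eef_rot: [0.944, 1.569, -0.163]
force: [0.0, -0.1, -0.7]
grip_width: 0.0608
```

>>> {"method": "step_arm", "body": {
  "motion": [
    [[0.002,0,0,0,0,0],[0.002,0,0,0,0,0],[0,0,0,0,0,0]]
  ]
}}

```text
time_s: 16.08
ee_pos: [0.5791, -0.0617, -0.014]
eef_rot: [-2.09, 1.571, 3.086]
force: [-0.0, -0.7, -0.9]
grip_width: 0.0604
```

>>> {"method": "step_arm", "body": {
  "motion": [
    [[0.001,0,0,0,0,0],[0,0,0,0,0,0]]
  ]
}}

```text
time_s: 16.32
ee_pos: [0.5792, -0.0618, -0.0147]
eef_rot: [0.761, 1.571, -0.346]
force: [-0.5, -0.5, 1.3]
grip_width: 0.0605
```

Run:
```python
from h import *
o=shot('wrist','w11'); o=shot('scene','s11'); T=Ttool(o);print(T[:3,3].round(4),o['force'],o['grip_width'])
im=cv2.imread('pics/s11.png'); im2=cv2.imread('pics/w11.png')
cv2.imwrite('pics/z11.png',np.hstack([cv2.resize(im[130:210,270:390],(600,400),interpolation=cv2.INTER_CUBIC)]))
```

```text
[ 0.5792 -0.0618 -0.0148] [-0.33773099  0.3869343   1.08037174] 0.060694256782364855
```

View pics/z11.png

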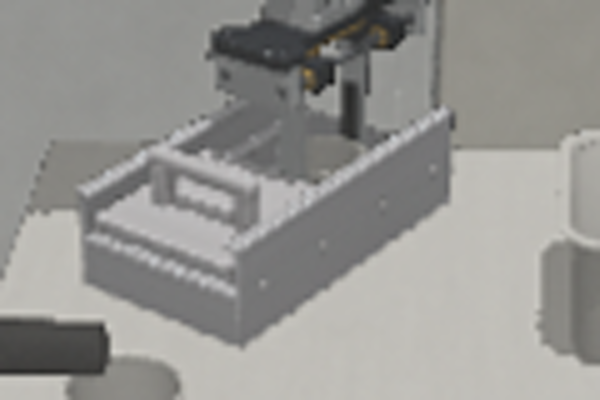

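View pics/w11.png

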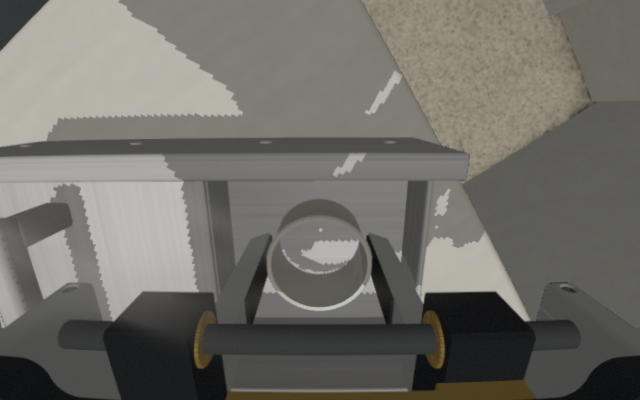

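>>> {"method": "step_arm", "body": {
  "motion": [
    [[0,0,0,0,0,0],[0,0,0,0,0,0],[0,0,0,0,0,0],[-0.015,0,0,0,0,0],[-0.03,0,0,0,0,0],[-0.05,0,0,0,0,0],[-0.05,0,0,0,0,0],[0,0,0,0,0,0],[0,0,0,0,0,0]]
  ],
  "fingers": 0.076
}}

```text
time_s: 17.55
ee_pos: [0.5789, -0.0617, 0.1302]
eef_rot: [-2.085, 1.571, 3.091]
force: [0.1, 0.1, -0.0]
grip_width: 0.0758
```

Run:
```python
from h import *
o=shot('wrist','w12'); T=Ttool(o);print(T.round(4),o['force'],o['grip_width'])
```

```text
[[-1.000e-04  8.944e-01  4.473e-01  5.789e-01]
 [ 0.000e+00  4.473e-01 -8.944e-01 -6.170e-02]
 [-1.000e+00 -1.000e-04 -1.000e-04  1.302e-01]
 [ 0.000e+00  0.000e+00  0.000e+00  1.000e+00]] [ 0.10627244  0.13496903 -0.04944803] 0.07577813536018134
```

View pics/w12.png

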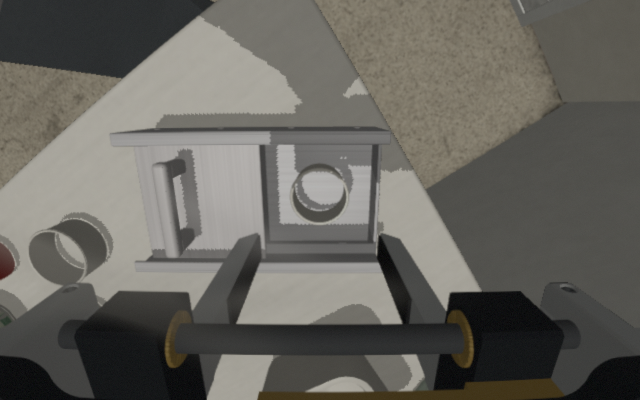

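>>> {"method": "step_arm", "body": {
  "motion": [
    [[0,-0.03,0,0,0,0],[0,-0.05,0.001,0,0,0],[0,-0.04,0,0,0,0],[0,-0.017,0,0,0,0],[0,0,0,0,0,0],[0,0,0,0,0,0]]
  ],
  "fingers": 0.05
}}

```text
time_s: 18.35
ee_pos: [0.4579, -0.1236, 0.13]
eef_rot: [2.789, 1.571, 1.682]
force: [1.1, 0.3, 0.1]
grip_width: 0.05
```

Run:
```python
from h import *
o=shot('wrist','w13'); T=Ttool(o);print(T.round(4),o['force'],o['grip_width'])
p=[0.52346,-.09058,-1.10319]
print(proj('w13',W(p,[[-.045,-.075,.095],[.045,-.075,.095]])))
```

```text
[[-0.000e+00  8.942e-01  4.477e-01  4.579e-01]
 [ 2.000e-04  4.477e-01 -8.942e-01 -1.236e-01]
 [-1.000e+00  1.000e-04 -2.000e-04  1.300e-01]
 [ 0.000e+00  0.000e+00  0.000e+00  1.000e+00]] [1.07509487 0.33188272 0.06629122] 0.05000264954358339
[[316.46097607 161.16502148]
 [316.95247839 258.62311322]]
```

View pics/w13.png

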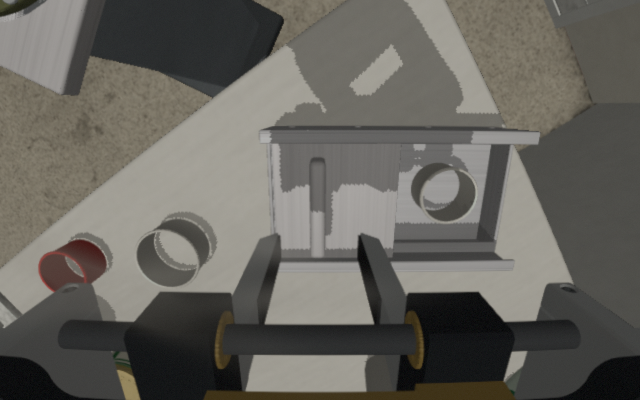

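>>> {"method": "step_arm", "body": {
  "motion": [
    [[0.04,0,0,0,0,0],[0.03,0,0,0,0,0],[0.012,0,0,0,0,0],[0.006,0,0,0,0,0],[0,0,0,0,0,0]]
  ]
}}

```text
time_s: 19.02
ee_pos: [0.4575, -0.1239, 0.0426]
eef_rot: [0.722, 1.57, -0.385]
force: [-0.8, -0.5, -0.3]
grip_width: 0.0501
```

>>> {"method": "step_arm", "body": {
  "motion": [
    [[0,0,0,0,0,0],[0,0,0,0,0,0],[0,0,0,0,0,0],[0,0,0,0,0,0],[0,0,0,0,0,0]]
  ],
  "fingers": 0.0,
  "squeeze": 20
}}

```text
time_s: 19.65
ee_pos: [0.4571, -0.124, 0.0423]
eef_rot: [0.403, 1.571, -0.704]
force: [-0.4, 0.5, 1.5]
grip_width: 0.014
```

>>> {"method": "step_arm", "body": {
  "motion": [
    [[-0.006,0,0,0,0,0],[-0.006,0,0,0,0,0],[0,0,0,0,0,0],[0,0,0,0,0,0]]
  ]
}}

```text
time_s: 20.15
ee_pos: [0.4571, -0.1239, 0.0541]
eef_rot: [0.801, 1.571, -0.306]
force: [1.6, -1.2, -3.0]
grip_width: 0.0138
```

>>> {"method": "step_arm", "body": {
  "motion": [
    [[0,0.01,0,0,0,0],[0,0.015,0,0,0,0],[0,0.02,0,0,0,0],[0,0.02,0,0,0,0],[0,0.02,0,0,0,0],[0,0.018,0,0,0,0],[0,0.01,0,0,0,0],[0,0.005,0,0,0,0],[0,0,0,0,0,0],[0,0,0,0,0,0]]
  ]
}}

```text
time_s: 21.4
ee_pos: [0.5624, -0.071, 0.0542]
eef_rot: [2.825, 1.57, 1.718]
force: [0.1, 0.7, -3.0]
grip_width: 0.0142
```

>>> {"method": "step_arm", "body": {
  "motion": [
    [[0,0.001,0,0,0,0],[0.004,0,0,0,0,0],[0.004,0,0,0,0,0],[0.004,0,0,0,0,0],[0,0,0,0,0,0],[0,0,0,0,0,0]]
  ]
}}

```text
time_s: 22.15
ee_pos: [0.5636, -0.0706, 0.0422]
eef_rot: [1.53, 1.571, 0.423]
force: [-2.3, 3.4, 0.2]
grip_width: 0.0136
```

>>> {"method": "step_arm", "body": {
  "motion": [
    [[0,0,0,0,0,0],[0,0,0,0,0,0],[0,0,0,0,0,0],[-0.02,0,0,0,0,0],[-0.05,0,0,0,0,0],[-0.06,0,0,0,0,0],[-0.06,0,0,0,0,0],[0,-0.05,0,0,0,0],[0,0,0,0,0,0],[0,0,0,0,0,0],[0,0,0,0,0,0]]
  ],
  "fingers": 0.05
}}

```text
time_s: 23.52
ee_pos: [0.5193, -0.0928, 0.2317]
eef_rot: [-2.287, 1.57, 2.89]
force: [-0.4, 0.6, -0.7]
grip_width: 0.05
```

Run:
```python
from h import *
o=shot('wrist','w14'); shot('scene','s14');T=Ttool(o);print(T[:3,3].round(4),o['force'])
p=[0.52346,-.09058,-1.10319]
for yy in (.045,.042): print((proj('w14',W(p,[[-.045,yy,.095],[.045,yy,.095]]))-[150,90])*2.5)
for zz in (0,.012): print((proj('s14',W(p,[[-.045,.045,.095+zz],[.045,.045,.095+zz]]))-[280,120])*5)
im=cv2.imread('pics/s14.png'); im2=cv2.imread('pics/w14.png')
a=cv2.resize(im[120:240,260:380],(400,400),interpolation=cv2.INTER_CUBIC)
cv2.imwrite('pics/z14.png',cv2.resize(im2[90:290,150:450],None,fx=2.5,fy=2.5,interpolation=cv2.INTER_CUBIC)); cv2.imwrite('pics/z14s.png',cv2.resize(im[120:240,280:400],None,fx=5,fy=5,interpolation=cv2.INTER_CUBIC))
a=cv2.imread('pics/scene0.png');
d=cv2.absdiff(a,im).max(2)[150:250,270:400]; ys,xs=np.where(d>40); print('scene diff px',len(xs), xs.min()+270,xs.max()+270,ys.min()+150,ys.max()+150)
```

```text
[ 0.5193 -0.0928  0.2317] [-0.41745497  0.57716747 -0.66779013]
[[528.72033328 141.97105047]
 [521.9454039  324.54108752]]
[[522.25651999 141.97159092]
 [515.92027791 324.56116053]]
[[209.74370701 131.52137691]
 [311.72715727 164.31650234]]
[[209.47602427 116.23507874]
 [311.95108095 148.67282589]]
scene diff px 580 276 352 150 221
```

View pics/z14.png

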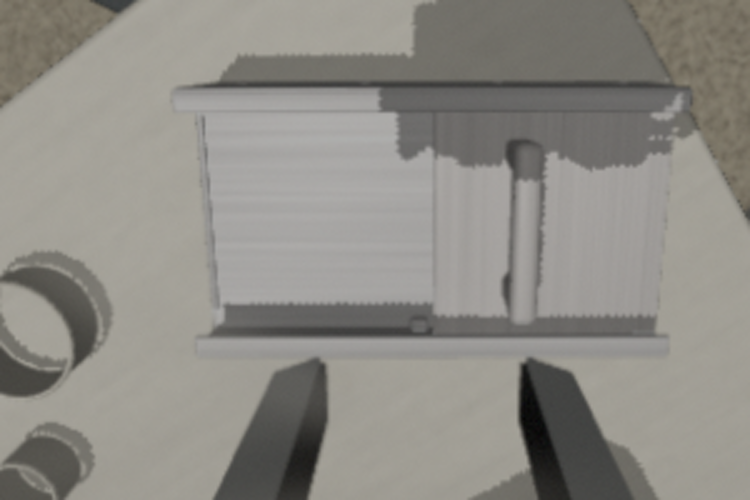

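View pics/z14s.png

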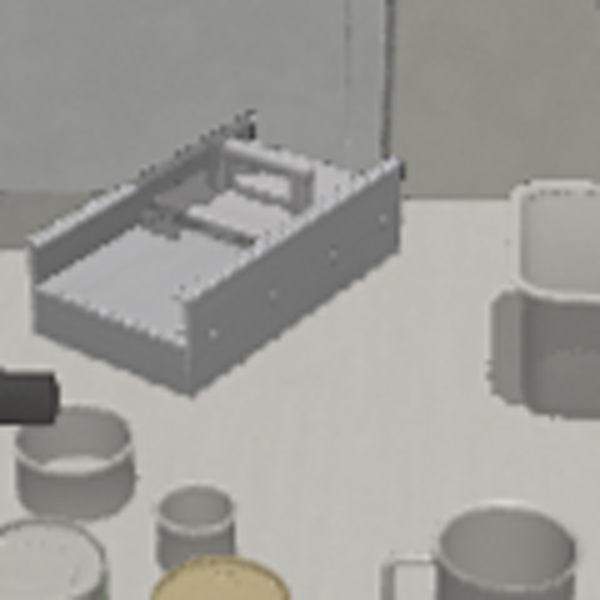

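Run:
```python
from h import *
a=cv2.imread('pics/scene0.png',0);b=cv2.imread('pics/s14.png',0)
for n,(x0,y0,x1,y1) in dict(handle=(322,146,343,163),large=(284,204,306,222),small=(311,217,328,233)).items():
    t=cv2.resize(a[y0:y1,x0:x1],None,fx=4,fy=4,interpolation=cv2.INTER_CUBIC); s=cv2.resize(b[y0-6:y1+6,x0-6:x1+6],None,fx=4,fy=4,interpolation=cv2.INTER_CUBIC)
    r=cv2.matchTemplate(s,t,cv2.TM_CCOEFF_NORMED); _,v,_,l=cv2.minMaxLoc(r); print(n,v,(np.array(l)-24)/4)
```

```text
handle 0.8474258184432983 [0.5 0. ]
large 0.9956576824188232 [0. 0.]
small 0.9939475059509277 [0. 0.]
```

```bash
python3 -c "
from station import ticket
print(ticket.hand_in())"
```

```text
the job is handed in; nothing more can be done
None
```

The middle ring is in the box with the lid shut over it, and I handed the job in at about 23.6 s with the gripper open and clear of everything.

I lifted the lid 12 mm over the bumps and slid it 120 mm open. I then stood the ring upright on the well floor, let go of it, and brought the lid back over the bumps until it dropped.

**Final checks**
- **Ring:** the wrist view after release showed it upright near the middle of the well. It can't be seen now that the lid is shut.
- **Lid:** the gripper let go of the handle within a millimetre of where it first gripped it, both sideways and in height. In the wrist view the handle sits at the shut position. The before/after scene match showed no change in height and a sideways shift of 0.5 px (about 2 mm). That match was only moderate (0.85).
- **Other rings:** the large and small rings show no movement in the scene picture (match 0.99).

**What disagreed**
- **Fingertip position:** both the scene and wrist cameras put the fingertips about 30 mm above the reported TCP. Because of this, my first try at the handle closed on nothing just above the bar. I corrected for the offset in every later grasp.

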